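# Check the runout of a hub on the V-block bench

### The arm

A 6-joint arm with a two-finger parallel gripper is mounted at the origin on a cart in front of the work surface, level with it; the furniture and walls round the work are solid. World frame = base frame: x ahead of the robot, y to its left, z up, the work surface at z = 0. Lengths are in m, angles in rad, forces in N, time in s.
With the tool pointing down it reaches from about 0.3 to 0.85 m from the base axis. Payload 5.4 kg.
Tool frame: the origin (TCP) lies midway between the tips of the shut fingers; the grasp point (between the pads) lies 19 mm behind it; z points along the fingers, y is the line along which they close (so a half turn about z gives the same grasp; the last joint's range is limited). The gripper opens to 85 mm and grips with 20 to 120 N. Pads are 22 mm wide; open, the fingers measure 114 mm over their backs; the gripper's body (76 mm by 85 mm) begins 54 mm behind the grasp point. The pads swing forward as they close: fully open they stand 13 mm farther back than shut.
Start: joints at [-1.321, 0.158, 1.597, -0, 1.386, -0.21], TCP at [0.255, -0.515, 0.231] pointing down, gripper open.
Joint ranges: [-2.91, 2.91], [-0.94, 2.29], [0.18, 2.7], [-1.29, 4.43], [0.17, 2.64], [-3, 3]. Speed limits (rad/s): [2.57, 2.57, 3.14, 3.14, 3.14, 3.14].

### API

Orientations are given as a unit quaternion [w, x, y, z].
In Python, from rig import manip gives the robot as it stands.
- The arm moves only by the tool servo_tool, never from a script. Its argument "steps" is a list of rows, each a list of 6 numbers: the shift along the world's x, y, z in mm, then the turn, a rotation vector about the world's x, y, z in degrees. In form: [[x, y, z, rx, ry, rz], ...]. A call has 1 to 5 rows; each row is the pose to reach, as a shift and turn from the pose commanded when the call began; what a row does not reach only later rows make up. A row lasts 1/8 s, in which the tool goes at most 62.5 mm and 10.7 degrees, less where a joint would pass 70% of its speed; a pose out of reach is approached as far as the arm can. A call with a gripper value outside its range is refused whole. "grip" is the opening, from 0 (shut) to 1 (fully open), set as the call begins (left out, the last holds). The fingers move at their own pace and stop on an object; "newtons" is the grip in N (left out, the last holds). Time passes only in rows, so rows that repeat a pose let the fingers close. It gives the time, the measured TCP pose, the force, the opening and the grip force at its end, in the units of the state.
- manip.read_state(): the state, without advancing time (a new reading comes with each control period).
- manip.capture(name): name is "side" or "top"; returns a dict with "frame" (384x512x3 uint8, blue, green, red), "camera_matrix" (3x3 intrinsics, pixels), "rvec" (rotation vector, rad) and "tvec" (3), from world to camera coordinates, as OpenCV has them. Camera axes: x right, y down, z forward; pixel columns grow to the right and rows downward; lengths in m; the calibration is good to about 2 mm. A picture is of the moment at which its call begins. There is no depth.
- manip.job_done(): hands the job in; it is judged then, once.
The state is a dict: "time": time; "q": joint angles; "qd": joint speeds; "joint_efforts": joint torques, N m; "ee_pos": TCP position; "orientation": TCP orientation; "ft_force": force on the tool from outside, world axes, zero at the start; "wrist_torque": the same for the moment, N m; "finger_gap": opening from 0.0 (shut) to 1.0 (fully open); "finger_force": force on a finger pad.
Only numpy, scipy, OpenCV 4.12 (cv2) and the standard library are available. Lean on these libraries where they do the work, as an engineer would, in place of code of your own. Each camera call takes 0.05 s, during which the arm holds its last target. There are 200 camera calls.

### The job

Check the runout of the hub that lies in the V-blocks: lower the dial indicator gently by the tab on its top until the plunger sits on the hub and is pressed in about half of its travel, never all the way in. Then, with the plunger riding on the hub, turn the shaft with its crank until the hub's lowest spot has passed under the plunger, and go on to its highest spot. Leave it there, with the dial at its highest reading and the indicator still down on the hub, and leave the things lying around undisturbed.

Things in the scene. Friction and masses are not known exactly. Their poses are not given: they have to be found in the camera images.
- bench: Runout bench, fixed on the worktop, standing within about 20 degrees of square to the robot: a dark steel base plate 180 x 220 x 16 mm with two steel V-blocks. Origin under the plate, on the worktop, straight below both the shaft's axis and the plunger; x points away from the robot, y left along the shaft, z up. The shaft's axis is 90 mm above the origin. A square column 22 mm wide and 282 mm tall stands 95 mm behind (x = +95 mm).
- tab_center (a point): Middle of the black upright tab on top of the round indicator, to be gripped from above across its 14 mm thickness (along the bench's y; 22 mm along x, 38 mm high, this point is 19 mm below its top). The indicator's steel case below is 58 mm in diameter. The tab and the indicator move straight down and up together on the column, and stay at the height where they are left (about 7 N of friction).
- slide_head (a joint): How far the indicator has been lowered, m: 0 at the top, 0.060 at its lowest stop. The plunger's free tip stands 160 mm above the worktop at 0.
- plunger (a joint): How far the plunger's tip is pressed up into the indicator, m: 0 free, 0.018 fully in (the whole travel). Spring of 1 to 3 N. The dial (51 mm, facing the robot) shows it: its black hand points to lower left when free, straight up at half travel (0.009), turns clockwise as the plunger goes in, about 17 degrees a millimetre.
- crank (a joint): Angle of the shaft and crank, rad: 0 when the crank's handle is straight above the shaft, growing as the handle goes over the top away from the robot (positive about the bench's y axis). More than a whole turn is possible either way; it stays where it is left (0.07 N m of friction).
- handle_center (a point): Middle of the crank's black round handle, 17 mm thick and 66 mm long, parallel to the shaft (along the bench's y) at the robot's right-hand end of the shaft, 38 mm from the shaft's axis, so it goes round a circle of 38 mm radius in an upright plane about 143 mm to the right (-y) of the bench's origin. The handle spins freely on its own pin, so it can be held from above with the gripper pointing down all the way round.
- hub: Aluminium hub, 60 mm in diameter and 30 mm wide, clamped on the shaft midway between the V-blocks and turning with it, out of true: its round rim is 3 mm off the shaft's axis, so that its highest spot is 33 mm and its lowest 27 mm from the axis. Origin on the shaft's axis (y along it); the body's own z axis points from the axis to the highest spot, which is at some unknown angle to the crank.
- cutters: Blue-handled flush cutters 144 x 48 x 12 mm lying loose in front of the bench; leave alone. Origin at the middle of the underside.
- loupe_b: Black eye loupe, 40 mm wide and 36 mm high, standing loose on the rear left of the base plate; leave alone. Origin at the middle of the underside.
- the_hand_meter: Black hand meter 135 x 68 x 33 mm lying loose on the worktop to the right; leave alone. Origin at the middle of the underside.
- film_tape_b: Roll of amber film tape, 53 mm wide and 12 mm high, lying loose behind on the right; leave alone. Origin at the middle of the underside.

How it is judged:
By the outcome, as a careful person would: the job done as asked, in the order asked, and still so for the second after the job is handed in, with the robot touching nothing.
It also fails if it takes over 64 s, if anything falls off the work surface, if the arm or the gripper's body presses on something with over 40 N, if the wrist force passes 120 N, or if a joint passes its speed limit or range.

## Working session

There is one attempt and no reset: what is moved stays moved. The work goes in short steps, Python scripts to look and compute and a tool call to move; the robot and the scene stay as the last step left them, time stands still between calls to the robot, and variables do not carry over. Pictures are saved under pics/ and viewed, at most 10 in all, crops included, and the job is handed in when it is done.

Besides the shell and the picture viewer there is one more tool, called after "Emit:" by a JSON object that holds its "fn" and its "kwargs". servo_tool: Moves the arm, as the interface text tells. Its arguments: {"type":"object","properties":{"steps":{"type":"array","items":{"type":"array","items":{"type":"number"}}},"grip":{"type":"number"},"newtons":{"type":"number"}},"required":["steps"]}

```bash
mkdir -p pics; python3 - <<'E'
from rig import manip
import cv2,numpy as np
for n in("side","top"):
    c=manip.capture(n);cv2.imwrite(f"pics/{n}0.png",c["frame"])
    np.savez(f"{n}.npz",K=c["camera_matrix"],r=c["rvec"],t=c["tvec"])
    R=cv2.Rodrigues(np.array(c["rvec"],float))[0];print(n,c["camera_matrix"],(-R.T@np.array(c["tvec"]).ravel()).round(3),R[2].round(2))
s=manip.read_state();print(s)
E
```

```text
side [[385.38297391   0.         267.1194188 ]
 [  0.         385.38297391 189.76179866]
 [  0.           0.           1.        ]] [0.112 0.61  0.796] [ 0.44 -0.67 -0.6 ]
top [[468.78764191   0.         252.38205615]
 [  0.         468.78764191 192.54958295]
 [  0.           0.           1.        ]] [ 0.324 -0.122  1.306] [ 0.18  0.06 -0.98]
{'time': 0.1, 'q': array([-1.32111171e+00,  1.59039206e-01,  1.59811820e+00, -8.94156868e-06,
        1.38623087e+00, -2.10135708e-01]), 'qd': array([ 1.02982137e-03, -3.30825255e-03, -9.74401472e-04,  2.12121206e-04,
        2.13581999e-05, -1.54368694e-04]), 'joint_efforts': array([-1.38824308e-05, -3.96992004e+01, -3.32336605e+01, -2.91169499e-04,
        4.20942364e-03, -3.05463196e-06]), 'ee_pos': array([ 0.25499673, -0.51474265,  0.23037954]), 'orientation': array([-8.97547253e-04,  9.73686292e-01,  2.27890762e-01, -2.21457956e-05]), 'ft_force': array([-0.26216144,  0.63953349, -0.07039735]), 'wrist_torque': array([-0.03905646,  0.04157783,  0.02265646]), 'finger_force': 0.0, 'finger_gap': 1.000974816435184}
```

View pics/side0.png

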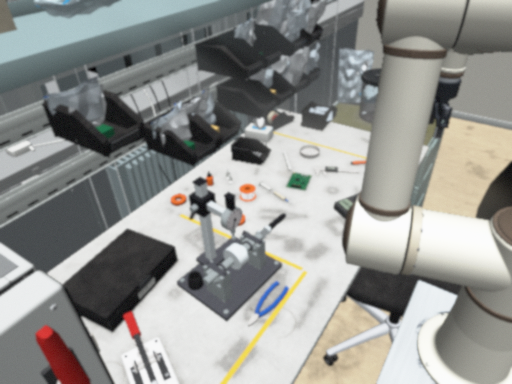

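View pics/top0.png

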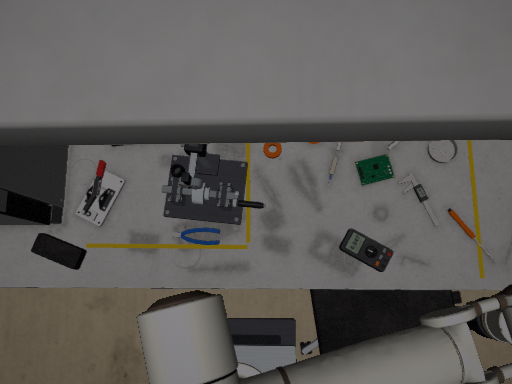

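```bash
python3 - <<'E'
import cv2,numpy as np
a=cv2.imread("pics/top0.png")[135:255,155:275];b=cv2.imread("pics/side0.png")[165:315,165:315]
f=lambda i,s:cv2.resize(i,None,fx=s,fy=s,interpolation=cv2.INTER_CUBIC)
cv2.imwrite("pics/topc.png",f(a,5));cv2.imwrite("pics/sidec.png",f(b,4))
E
```

```text
(no output)
```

View pics/topc.png

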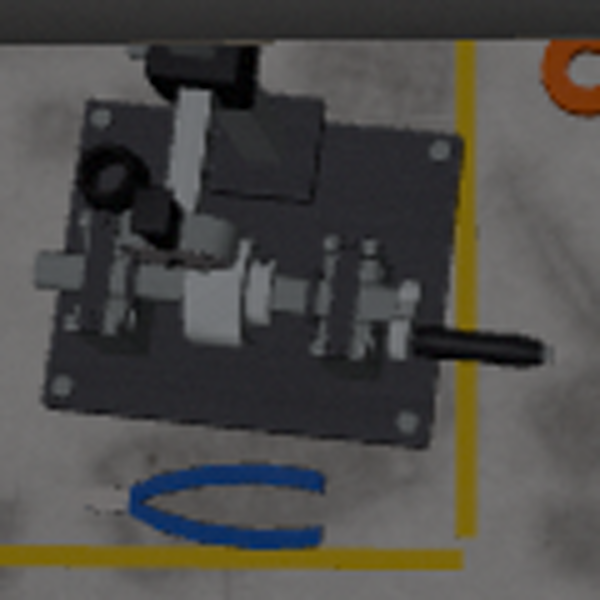

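View pics/sidec.png

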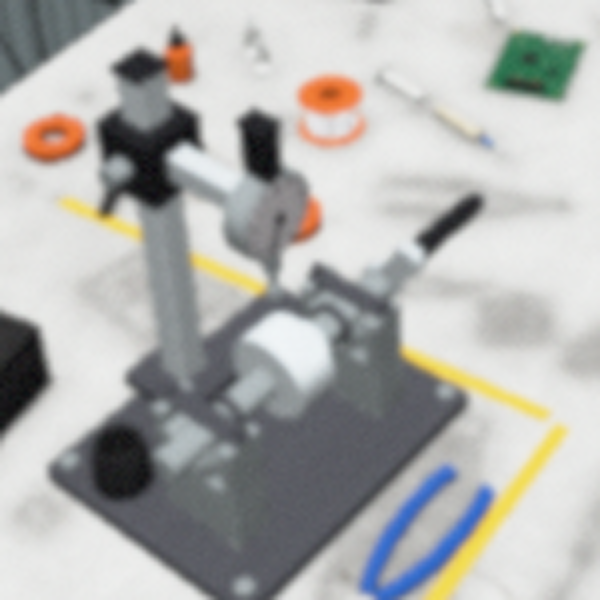

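```bash
cat > h.py <<'E'
import cv2,numpy as np
C={n:np.load(n+".npz") for n in("side","top")}
def proj(n,P):
    c=C[n];return cv2.projectPoints(np.atleast_2d(P).astype(float),c["r"],c["t"],c["K"],None)[0][:,0]
def world(p,P):
    P=np.atleast_2d(P);c,s=np.cos(p[2]),np.sin(p[2])
    return np.c_[p[0]+c*P[:,0]-s*P[:,1],p[1]+s*P[:,0]+c*P[:,1],P[:,2]]
E
cat > fit.py <<'E'
from h import *
from scipy.optimize import least_squares
T=lambda x,y:(x/5+155-.4,y/5+135-.4); S=lambda x,y:(x/4+165-.4,y/4+165-.4)
def pts(p):
    x,y,a,ox,cr,h,s1,s2=p
    k=lambda u,v:[ox+u*.09,v*.11,.016]
    H=[.038*np.sin(cr),-.143,.09+.038*np.cos(cr)]
    return [("top",k(1,1),T(87,100),1),("top",k(1,-1),T(462,136),1),("top",k(-1,-1),T(428,447),1),("top",k(-1,1),T(45,405),1),
     ("side",k(1,1),S(50,470),1),("side",k(-1,-1),S(467,400),1),("top",H,T(480,346),1),("side",H,S(449,224),1),
     ("side",[.095,0,.282],S(138,67),1),("side",[0,0,h+.019],S(259,119),1),("side",[0,0,h-.019],S(263,177),.5),("top",[0,0,h],T(157,218),1),
     ("top",[0,s1,.09],T(60,270),1),("top",[0,s2,.09],T(293,295),1)]
def res(p):
    return np.concatenate([w*(proj(n,world(p,P))[0]-uv) for n,P,uv,w in pts(p)])
best=min((least_squares(res,[.5,.05,-.1,0,c,.26,.15,-.07],loss="soft_l1",x_scale=[.1,.1,.1,.1,1,.1,.1,.1]) for c in np.arange(0,6,1)),key=lambda r:r.cost)
p=best.x;print(best.cost,p.round(4),"yaw",np.degrees(p[2]),"crank",np.degrees(p[4]))
print(best.fun.reshape(-1,2).round(1))
print("tab",world(p,[0,0,p[5]]),"handle",world(p,[.038*np.sin(p[4]),-.143,.09+.038*np.cos(p[4])]))
np.save("p.npy",p)
E
python3 fit.py
```

```text
4.166745772885185 [ 0.5509  0.093  -0.1083  0.0244 -0.6014  0.2663  0.0895 -0.0371] yaw -6.207683227946071 crank -34.45760936912959
[[-0.5 -0.2]
 [ 0.3 -0.2]
 [-0.4  0.4]
 [-1.3  0.5]
 [-1.7 -0.4]
 [ 1.  -1.6]
 [ 0.5  0.2]
 [-0.2  0. ]
 [-0.  -0.8]
 [-0.5  0.1]
 [-0.1 -0.5]
 [ 0.3  0.2]
 [-0.   0.5]
 [-0.   0.2]]
tab [[0.55094156 0.0930085  0.26629225]] handle [[ 0.51410439 -0.04682813  0.12133271]]
```

Emit:
{"fn": "servo_tool", "kwargs": {"steps": [[20,40,45,0,0,10],[40,90,85,0,0,20],[60,140,120,0,0,30],[80,190,150,0,0,40],[100,240,170,0,0,50]], "grip": 1}}

```text
time: 0.72
ee_pos: [0.3551, -0.2748, 0.402]
orientation: [0.001, 0.785, 0.62, 0.0]
ft_force: [1.3, 0.1, -0.2]
finger_gap: 1.002
finger_force: 0.0
```

Emit:
{"fn": "servo_tool", "kwargs": {"steps": [[20,50,5,0,0,10],[50,95,5,0,0,20],[80,140,5,0,0,30],[110,190,5,0,0,40],[130,240,5,0,0,50]]}}

```text
time: 1.35
ee_pos: [0.4853, -0.0345, 0.4052]
orientation: [-0.0, 0.449, 0.894, -0.0]
ft_force: [0.3, 0.5, 0.2]
finger_gap: 1.0
finger_force: 0.0
```

Emit:
{"fn": "servo_tool", "kwargs": {"steps": [[20,40,0,0,0,10],[40,80,0,0,0,20],[55,110,0,0,0,30],[66,128,0,0,0,40],[66,128,0,0,0,47.5]]}}

```text
time: 1.98
ee_pos: [0.5509, 0.0931, 0.4048]
orientation: [-0.001, 0.05, 0.999, 0.0]
ft_force: [-0.1, 0.3, 0.6]
finger_gap: 1.003
finger_force: 0.0
```

Emit:
{"fn": "servo_tool", "kwargs": {"steps": [[0,0,-40,0,0,0],[0,0,-80,0,0,0],[0,0,-100,0,0,0],[0,0,-115,0,0,0],[0,0,-115,0,0,0]], "grip": 0.6}}

```text
time: 2.6
ee_pos: [0.5501, 0.0917, 0.2897]
orientation: [-0.001, 0.054, 0.999, -0.0]
ft_force: [-0.2, 0.4, -0.6]
finger_gap: 0.599
finger_force: 0.0
```

```bash
cat > shot.py <<'E'
import sys
from rig import manip
from h import *
a=sys.argv;n=a[1];x0,y0,x1,y1=map(int,a[3:7]);s=float(a[7])
f=manip.capture(n)["frame"];cv2.imwrite(f"pics/{a[2]}_full.png",f)
cv2.imwrite(f"pics/{a[2]}.png",cv2.resize(f[y0:y1,x0:x1],None,fx=s,fy=s,interpolation=cv2.INTER_CUBIC))
E
python3 shot.py side s1 190 150 290 250 6
```

```text
(no output)
```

View pics/s1.png

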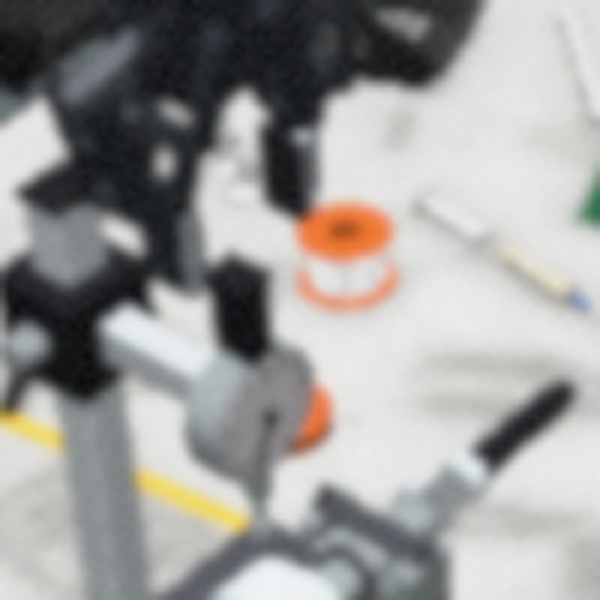

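Emit:
{"fn": "servo_tool", "kwargs": {"steps": [[0,0,-20,0,0,0],[0,0,-37,0,0,0],[0,0,-37,0,0,0]]}}

```text
time: 3.02
ee_pos: [0.55, 0.0917, 0.2527]
orientation: [-0.001, 0.054, 0.999, 0.0]
ft_force: [-0.1, -0.0, 0.7]
finger_gap: 0.599
finger_force: 0.0
```

Emit:
{"fn": "servo_tool", "kwargs": {"steps": [[0,0,0,0,0,0],[0,0,0,0,0,0],[0,0,0,0,0,0],[0,0,0,0,0,0],[0,0,0,0,0,0]], "grip": 0, "newtons": 40}}

```text
time: 3.65
ee_pos: [0.5513, 0.0919, 0.2548]
orientation: [0.001, 0.054, 0.999, 0.0]
ft_force: [0.7, 2.8, 4.5]
finger_gap: 0.156
finger_force: 42.5
```

Emit:
{"fn": "servo_tool", "kwargs": {"steps": [[0,0,-6,0,0,0],[0,0,-12,0,0,0],[0,0,-18,0,0,0],[0,0,-24,0,0,0],[0,0,-30,0,0,0]]}}

```text
time: 4.28
ee_pos: [0.5512, 0.0919, 0.2237]
orientation: [0.001, 0.054, 0.999, 0.0]
ft_force: [4.2, 4.5, 6.9]
finger_gap: 0.156
finger_force: 42.8
```

Emit:
{"fn": "servo_tool", "kwargs": {"steps": [[0,0,-2,0,0,0],[0,0,-4,0,0,0],[0,0,-6,0,0,0],[0,0,-8,0,0,0],[0,0,-8,0,0,0]]}}

```text
time: 4.9
ee_pos: [0.5512, 0.0919, 0.2159]
orientation: [0.001, 0.054, 0.999, 0.0]
ft_force: [3.0, 4.5, 5.4]
finger_gap: 0.153
finger_force: 42.8
```

```bash
python3 shot.py side s2 200 180 275 255 8
```

```text
(no output)
```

View pics/s2.png

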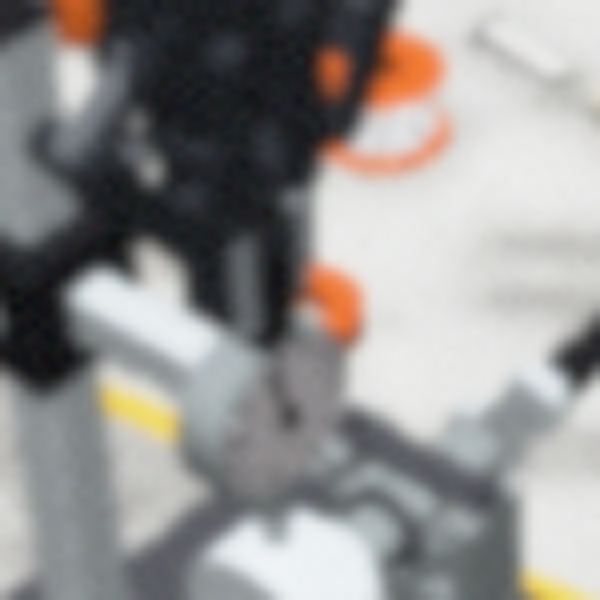

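```bash
cat > dial.py <<'E'
from h import *
p=np.load("p.npy")
def rect(img,hc,d,n="side",L=.032,N=320):
    # frontal view seen from robot: right = -y
    Q=np.array([[-d,L,hc+L],[-d,-L,hc+L],[-d,-L,hc-L],[-d,L,hc-L]])
    M=cv2.getPerspectiveTransform(proj(n,world(p,Q)).astype(np.float32),np.float32([[0,0],[N,0],[N,N],[0,N]]))
    return cv2.warpPerspective(img,M,(N,N),flags=cv2.INTER_CUBIC)
E
python3 - <<'E'
from dial import *
a=cv2.imread("pics/s1_full.png");b=cv2.imread("pics/s2_full.png")
r=[]
for img,h in((a,.218),(b,.179)):
    r.append(np.hstack([cv2.resize(rect(img,h,d),(260,260)) for d in(.005,.015,.025)]))
cv2.imwrite("pics/d1.png",np.vstack(r))
E
```

```text
(no output)
```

View pics/d1.png

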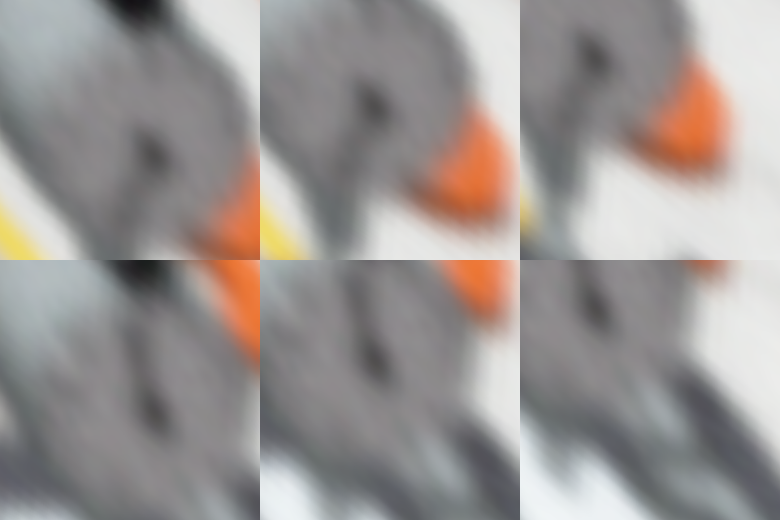

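Emit:
{"fn": "servo_tool", "kwargs": {"steps": [[0,0,-0.8,0,0,0],[0,0,-0.8,0,0,0]]}}

```text
time: 5.2
ee_pos: [0.5513, 0.0919, 0.2153]
orientation: [0.001, 0.054, 0.999, 0.0]
ft_force: [3.8, 5.0, 6.8]
finger_gap: 0.155
finger_force: 42.8
```

```bash
cat >> dial.py <<'E'
def hand(img,hc,d=.0095,N=320,L=.032):
    g=cv2.cvtColor(rect(img,hc,d,L=L,N=N),cv2.COLOR_BGR2GRAY).astype(np.float32)
    gb=cv2.GaussianBlur(g,(0,0),8)
    c=N//2;w=gb[c-35:c+35,c-35:c+35];i=np.unravel_index(w.argmin(),w.shape);cy,cx=i[0]+c-35,i[1]+c-35
    th=np.radians(np.arange(-179,181,1));rr=np.arange(40,95,2)   # 4..9.5mm.. px=0.2mm
    X=cx+rr[:,None]*np.sin(th);Y=cy-rr[:,None]*np.cos(th)
    s=cv2.remap(g,X.astype(np.float32),Y.astype(np.float32),cv2.INTER_LINEAR).mean(0)
    s=np.convolve(np.r_[s[-8:],s,s[:8]],np.ones(17)/17,"valid")
    k=s.argmin();o=np.sort(s)
    return np.degrees(th[k]),(cx,cy),s.min().round(1),np.median(s).round(1)
def avg(hc,n=3):
    from rig import manip
    f=np.mean([manip.capture("side")["frame"] for _ in range(n)],0).astype(np.uint8)
    a=hand(f,hc);print("angle",a,"press mm",round(9+a[0]/17,2),"t",manip.read_state()["time"]);return f
E
python3 - <<'E'
from dial import *
print(hand(cv2.imread("pics/s1_full.png"),.218),hand(cv2.imread("pics/s2_full.png"),.179))
avg(.178)
E
```

```text
(np.float64(-155.0), (np.int64(166), np.int64(166)), np.float64(108.0), np.float64(134.6)) (np.float64(-14.999999999999998), (np.int64(167), np.int64(158)), np.float64(105.4), np.float64(136.4))
angle (np.float64(-6.000000000000001), (np.int64(167), np.int64(156)), np.float64(110.0), np.float64(136.2)) press mm 8.65 t 5.35
```

Emit:
{"fn": "servo_tool", "kwargs": {"steps": [[0,0,0,0,0,0],[0,0,0,0,0,0],[0,0,0,0,0,0]], "grip": 0.6}}

```text
time: 5.72
ee_pos: [0.5501, 0.0914, 0.2141]
orientation: [-0.001, 0.054, 0.999, -0.0]
ft_force: [-1.1, -0.2, -0.5]
finger_gap: 0.602
finger_force: 0.0
```

Emit:
{"fn": "servo_tool", "kwargs": {"steps": [[0,0,15,0,0,0],[0,0,40,0,0,0],[0,0,75,0,0,0],[0,-15,110,0,0,-8],[0,-40,120,0,0,-18]]}}

```text
time: 6.35
ee_pos: [0.5518, 0.0515, 0.3396]
orientation: [0.003, 0.211, 0.977, 0.0]
ft_force: [-0.2, -0.1, -0.2]
finger_gap: 0.597
finger_force: 0.0
```

Emit:
{"fn": "servo_tool", "kwargs": {"steps": [[-10,-25,0,0,0,-10],[-20,-50,0,0,0,-20],[-30,-75,0,0,0,-30],[-38,-100,-20,0,0,-40],[-38,-108,-40,0,0,-50]]}}

```text
time: 6.98
ee_pos: [0.5127, -0.0578, 0.2962]
orientation: [0.001, 0.606, 0.796, 0.0]
ft_force: [0.1, 0.6, -0.5]
finger_gap: 0.599
finger_force: 0.0
```

Emit:
{"fn": "servo_tool", "kwargs": {"steps": [[0,0,0,0,0,-10],[0,0,-30,0,0,-20],[0,0,-60,0,0,-22],[0,0,-100,0,0,-22],[0,0,-110,0,0,-22]]}}

```text
time: 7.6
ee_pos: [0.5113, -0.0559, 0.1834]
orientation: [-0.002, 0.744, 0.668, -0.001]
ft_force: [-0.3, -0.1, -0.0]
finger_gap: 0.599
finger_force: 0.0
```

```bash
python3 - <<'E'
from dial import *
f=avg(.178);cv2.imwrite("pics/s3.png",cv2.resize(f[170:270,210:310],None,fx=6,fy=6,interpolation=cv2.INTER_CUBIC))
E
```

```text
angle (np.float64(-6.000000000000001), (np.int64(167), np.int64(158)), np.float64(111.1), np.float64(141.5)) press mm 8.65 t 7.75
```

View pics/s3.png

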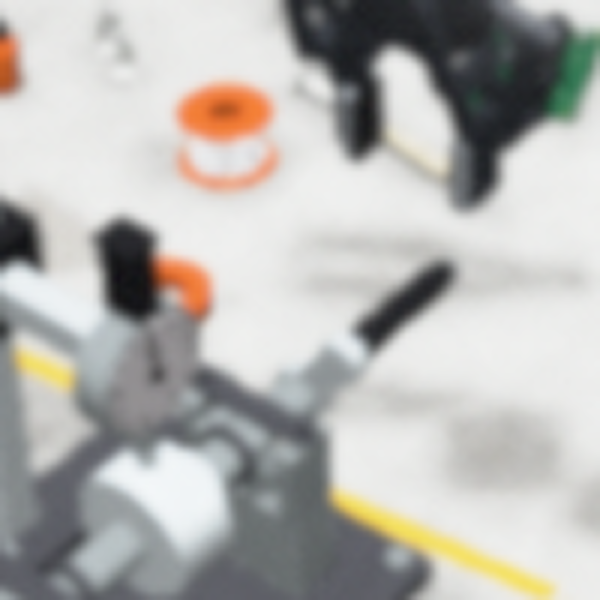

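Emit:
{"fn": "servo_tool", "kwargs": {"steps": [[2,0,-30,0,0,0],[2,0,-60,0,0,0],[2,0,-81,0,0,0],[2,0,-81,0,0,0]]}}

```text
time: 8.25
ee_pos: [0.5149, -0.0564, 0.1045]
orientation: [-0.0, 0.744, 0.668, -0.0]
ft_force: [-0.8, -0.1, 0.4]
finger_gap: 0.599
finger_force: 0.0
```

Emit:
{"fn": "servo_tool", "kwargs": {"steps": [[0,0,0,0,0,0],[0,0,0,0,0,0],[0,0,0,0,0,0],[0,0,0,0,0,0]], "grip": 0, "newtons": 30}}

```text
time: 8.75
ee_pos: [0.5151, -0.0567, 0.1055]
orientation: [0.001, 0.744, 0.668, -0.0]
ft_force: [-5.2, -0.7, 5.8]
finger_gap: 0.181
finger_force: 29.1
```

```bash
python3 - <<'E'
from dial import *
f=avg(.178,2);cv2.imwrite("pics/s4_full.png",f)
# circle waypoints relative to crank -34.5
c0=-34.5
for c in range(-35,400,15):
    a,b=np.radians(c),np.radians(c0);dx=38*(np.sin(a)-np.sin(b));dz=38*(np.cos(a)-np.cos(b))
    print(c,(dx*np.cos(p[2])).round(1),(dx*np.sin(p[2])).round(1),dz.round(1))
E
```

```text
angle (np.float64(-4.0), (np.int64(168), np.int64(157)), np.float64(109.1), np.float64(141.1)) press mm 8.76 t 8.85
-35 -0.3 0.0 -0.2
-20 8.5 -0.9 4.4
-5 18.1 -2.0 6.5
10 28.0 -3.0 6.1
25 37.4 -4.1 3.1
40 45.7 -5.0 -2.2
55 52.3 -5.7 -9.5
70 56.9 -6.2 -18.3
85 59.0 -6.4 -28.0
100 58.6 -6.4 -37.9
115 55.6 -6.1 -47.4
130 50.3 -5.5 -55.7
145 43.1 -4.7 -62.4
160 34.3 -3.7 -67.0
175 24.7 -2.7 -69.2
190 14.8 -1.6 -68.7
205 5.4 -0.6 -65.8
220 -2.9 0.3 -60.4
235 -9.5 1.0 -53.1
250 -14.1 1.5 -44.3
265 -16.2 1.8 -34.6
280 -15.8 1.7 -24.7
295 -12.8 1.4 -15.3
310 -7.5 0.8 -6.9
325 -0.3 0.0 -0.2
340 8.5 -0.9 4.4
355 18.1 -2.0 6.5
370 28.0 -3.0 6.1
385 37.4 -4.1 3.1
```

Emit:
{"fn": "servo_tool", "kwargs": {"steps": [[8.8,-0.9,4.6,0,0,0],[18.4,-2,6.7,0,0,0],[28.3,-3,6.3,0,0,0],[28.3,-3,6.3,0,0,0]]}}

```text
time: 9.35
ee_pos: [0.5441, -0.0598, 0.1104]
orientation: [0.001, 0.744, 0.668, 0.0]
ft_force: [0.8, -3.2, -1.6]
finger_gap: 0.181
finger_force: 29.5
```

```bash
python3 - <<'E'
from dial import *
f=avg(.178,2)
E
```

```text
angle (np.float64(3.0000000000000004), (np.int64(167), np.int64(157)), np.float64(114.8), np.float64(138.0)) press mm 9.18 t 9.45
```

Emit:
{"fn": "servo_tool", "kwargs": {"steps": [[9.4,-1.1,-3,0,0,0],[17.7,-2,-8.3,0,0,0],[24.3,-2.7,-15.6,0,0,0],[24.3,-2.7,-15.6,0,0,0]]}}

```text
time: 9.95
ee_pos: [0.5669, -0.0623, 0.0935]
orientation: [-0.001, 0.744, 0.668, -0.001]
ft_force: [-1.2, -4.1, -4.7]
finger_gap: 0.178
finger_force: 29.3
```

```bash
python3 - <<'E'
from dial import *
f=avg(.178,2)
E
```

```text
angle (np.float64(-18.0), (np.int64(164), np.int64(152)), np.float64(105.0), np.float64(137.2)) press mm 7.94 t 10.05
```

Emit:
{"fn": "servo_tool", "kwargs": {"steps": [[4.6,-0.5,-8.8,0,0,0],[6.7,-0.7,-18.5,0,0,0],[6.3,-0.7,-28.4,0,0,0],[6.3,-0.7,-28.4,0,0,0]]}}

```text
time: 10.55
ee_pos: [0.5716, -0.0627, 0.0653]
orientation: [-0.002, 0.744, 0.668, -0.002]
ft_force: [-5.7, -4.7, -3.0]
finger_gap: 0.177
finger_force: 29.7
```

```bash
python3 - <<'E'
from dial import *
f=avg(.178,2)
E
```

```text
angle (np.float64(-56.0), (np.int64(160), np.int64(154)), np.float64(109.7), np.float64(132.6)) press mm 5.71 t 10.65
```

Emit:
{"fn": "servo_tool", "kwargs": {"steps": [[-3,0.3,-9.5,0,0,0],[-8.3,0.9,-17.8,0,0,0],[-15.5,1.7,-24.5,0,0,0],[-15.5,1.7,-24.5,0,0,0]]}}

```text
time: 11.15
ee_pos: [0.5574, -0.0612, 0.0427]
orientation: [-0.0, 0.744, 0.668, -0.001]
ft_force: [-6.4, -4.1, 4.9]
finger_gap: 0.177
finger_force: 30.3
```

```bash
python3 - <<'E'
from dial import *
f=avg(.178,2)
E
```

```text
angle (np.float64(-85.0), (np.int64(161), np.int64(159)), np.float64(101.6), np.float64(131.7)) press mm 4.0 t 11.25
```

Emit:
{"fn": "servo_tool", "kwargs": {"steps": [[-8.8,1,-4.6,0,0,0],[-18.4,2,-6.8,0,0,0],[-28.3,3.1,-6.3,0,0,0],[-28.3,3.1,-6.3,0,0,0]]}}

```text
time: 11.75
ee_pos: [0.529, -0.0581, 0.0358]
orientation: [0.0, 0.744, 0.668, -0.0]
ft_force: [-1.1, -5.8, 3.2]
finger_gap: 0.178
finger_force: 30.0
```

```bash
python3 - <<'E'
from dial import *
f=avg(.178,2)
E
```

```text
angle (np.float64(-92.0), (np.int64(162), np.int64(159)), np.float64(109.5), np.float64(134.7)) press mm 3.59 t 11.85
```

Emit:
{"fn": "servo_tool", "kwargs": {"steps": [[-9.4,1,2.9,0,0,0],[-17.7,1.9,8.3,0,0,0],[-24.3,2.6,15.6,0,0,0],[-24.3,2.6,15.6,0,0,0]]}}

```text
time: 12.35
ee_pos: [0.504, -0.0555, 0.0511]
orientation: [-0.0, 0.744, 0.668, -0.001]
ft_force: [-2.6, -5.3, 1.5]
finger_gap: 0.177
finger_force: 30.0
```

```bash
python3 - <<'E'
from dial import *
f=avg(.178,2)
E
```

```text
angle (np.float64(-77.0), (np.int64(162), np.int64(158)), np.float64(112.3), np.float64(137.8)) press mm 4.47 t 12.45
```

Emit:
{"fn": "servo_tool", "kwargs": {"steps": [[-4.6,0.5,8.8,0,0,0],[-6.7,0.8,18.5,0,0,0],[-6.3,0.7,28.4,0,0,0],[-6.3,0.7,28.4,0,0,0]]}}

```text
time: 12.95
ee_pos: [0.4974, -0.0547, 0.0795]
orientation: [-0.001, 0.744, 0.668, -0.001]
ft_force: [-4.2, -5.0, 2.2]
finger_gap: 0.179
finger_force: 30.2
```

```bash
python3 - <<'E'
from dial import *
f=avg(.178,2)
E
```

```text
angle (np.float64(-39.0), (np.int64(161), np.int64(153)), np.float64(115.5), np.float64(142.1)) press mm 6.71 t 13.05
```

Emit:
{"fn": "servo_tool", "kwargs": {"steps": [[3,-0.3,9.4,0,0,0],[8.3,-0.9,17.8,0,0,0],[15.5,-1.7,24.5,0,0,0],[15.5,-1.7,24.5,0,0,0]]}}

```text
time: 13.55
ee_pos: [0.5131, -0.0565, 0.1043]
orientation: [-0.001, 0.744, 0.668, -0.001]
ft_force: [-5.8, -4.2, 6.3]
finger_gap: 0.177
finger_force: 30.6
```

```bash
cat > sine.py <<'E'
from dial import *
from scipy.optimize import least_squares
def run(D):
    D=np.array(D);X=D[:,0]*np.cos(p[2])+D[:,1]*np.sin(p[2]);Z=D[:,2];m=D[:,3]
    c=least_squares(lambda v:np.hypot(X-v[0],Z-v[1])-v[2],[X.mean(),Z.mean(),.038]).x
    th=np.arctan2(X-c[0],Z-c[1]);print("circle",c.round(4),"crank",np.degrees(th).round(1))
    r=least_squares(lambda v:v[0]+3*np.cos(th-v[1])+v[2]*0-m,[6.4,0,0]).x
    A=np.c_[np.ones_like(th),np.cos(th),np.sin(th)];s=np.linalg.lstsq(A,m,rcond=None)[0]
    print("fixed amp",r[0],np.degrees(r[1]),"free",s[0],np.hypot(*s[1:]),np.degrees(np.arctan2(s[2],s[1])),"res",(A@s-m).round(2))
E
python3 - <<'E'
from sine import *
from rig import manip
s=manip.read_state()
f=cv2.cvtColor  # noqa
fr=np.mean([manip.capture("side")["frame"] for _ in range(3)],0).astype(np.uint8)
m=9+hand(fr,.178)[0]/17;e=s["ee_pos"];print(e,m,s["ft_force"],s["time"])
run([[.5151,-.0567,.1055,8.76],[.5441,-.0598,.1104,9.18],[.5669,-.0623,.0935,7.94],[.5716,-.0627,.0653,5.71],[.5574,-.0612,.0427,4.0],[.529,-.0581,.0358,3.59],[.504,-.0555,.0511,4.47],[.4974,-.0547,.0795,6.71],[*e,m]])
E
```

```text
[ 0.5131377  -0.05647731  0.10427662] 8.705882352941176 [-5.79993761 -4.18565971  6.31044069] 13.55
circle [0.538  0.0733 0.038 ] crank [ -31.6   14.1   58.   102.2  143.4 -171.1 -125.6  -80.6  -35.1]
fixed amp 6.316826939026379 1.4943167252275207 free 6.323818664900451 2.9099531380971664 1.3218302250576188 res [ 0.01 -0.02 -0.02  0.07  0.03 -0.15  0.11  0.02 -0.04]
```

Emit:
{"fn": "servo_tool", "kwargs": {"steps": [[5.2,-0.5,3.1,0,0,0],[10.7,-1.2,5.3,0,0,0],[16.8,-1.8,6.6,0,0,0],[22.7,-2.5,6.9,0,0,0],[22.7,-2.5,6.9,0,0,0]]}}

```text
time: 14.32
ee_pos: [0.5372, -0.0591, 0.1113]
orientation: [0.0, 0.744, 0.668, -0.0]
ft_force: [-1.2, -4.4, 4.1]
finger_gap: 0.175
finger_force: 30.3
```

```bash
python3 - <<'E'
from dial import *
from rig import manip
avg(.178,3);e=manip.read_state()["ee_pos"];X=e[0]*np.cos(p[2])+e[1]*np.sin(p[2]);print(e,np.degrees(np.arctan2(X-.538,e[2]-.0733)))
E
```

```text
angle (np.float64(5.0), (np.int64(168), np.int64(155)), np.float64(105.8), np.float64(137.7)) press mm 9.29 t 14.475
[ 0.53720014 -0.05906538  0.11122415] 3.6769825802171536
```

Emit:
{"fn": "servo_tool", "kwargs": {"steps": [[-1,0,0,0,0,0],[-1,0,0,0,0,0]]}}

```text
time: 14.72
ee_pos: [0.537, -0.059, 0.1113]
orientation: [0.001, 0.744, 0.668, 0.001]
ft_force: [1.8, -5.3, 1.1]
finger_gap: 0.182
finger_force: 30.2
```

Emit:
{"fn": "servo_tool", "kwargs": {"steps": [[0,0,0,0,0,0],[0,0,0,0,0,0],[0,0,0,0,0,0],[0,0,0,0,0,0]], "grip": 0.6}}

```text
time: 15.22
ee_pos: [0.5362, -0.0585, 0.1107]
orientation: [-0.0, 0.744, 0.668, -0.0]
ft_force: [-0.3, -0.2, 0.2]
finger_gap: 0.596
finger_force: 0.0
```

Emit:
{"fn": "servo_tool", "kwargs": {"steps": [[0,0,20,0,0,0],[0,0,50,0,0,0],[0,0,90,0,0,0],[0,0,130,0,0,0],[0,-20,150,0,0,0]]}}

```text
time: 15.85
ee_pos: [0.5373, -0.0784, 0.2638]
orientation: [0.002, 0.743, 0.669, 0.001]
ft_force: [0.9, -0.7, 0.3]
finger_gap: 0.6
finger_force: 0.0
```

Emit:
{"fn": "servo_tool", "kwargs": {"steps": [[-10,-50,0,0,0,0],[-20,-100,0,0,0,0],[-30,-150,0,0,0,0],[-30,-150,0,0,0,0]]}}

```text
time: 16.35
ee_pos: [0.5055, -0.2317, 0.2607]
orientation: [-0.0, 0.746, 0.666, -0.0]
ft_force: [-0.4, 0.6, -0.3]
finger_gap: 0.601
finger_force: 0.0
```

```bash
python3 - <<'E'
from dial import *
f=avg(.178,3)
cv2.imwrite("pics/s5.png",cv2.resize(f[165:315,165:315],None,fx=4,fy=4,interpolation=cv2.INTER_CUBIC))
for c in(-10,0,10):print(c,(proj("side",world(p,[.038*np.sin(np.radians(c)),-.143,.09+.038*np.cos(np.radians(c))]))[0]+.4-165)*4)
E
```

```text
angle (np.float64(4.0), (np.int64(169), np.int64(156)), np.float64(102.9), np.float64(134.0)) press mm 9.24 t 16.5
-10 [430.35967016 208.07907398]
0 [422.54549005 203.49643671]
10 [414.80591334 200.26029822]
```

View pics/s5.png

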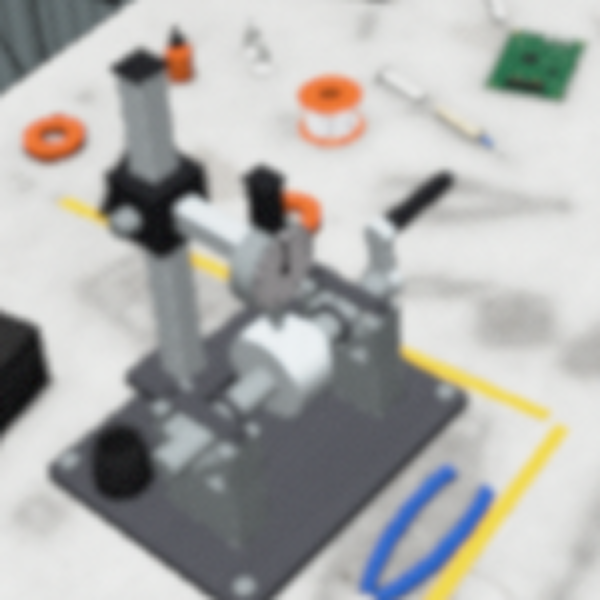

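The picture shows the handle centred at about (420, 201), so the crank is near 2°. The plunger sits on the hub, the dial hand points almost straight up, and the loose things in view have not moved.

```bash
python3 -c "
from rig import manip
print(manip.job_done())"
```

```text
the job is handed in; nothing more can be done
None
```

I handed the job in: the indicator is down on the hub with about 9.2 mm of its 18 mm travel pressed in, and the crank was turned past the lowest spot (about 3.6 mm pressed in) and left at the highest reading, within a few degrees; nothing in the final picture has moved, though I didn't re-check the hand meter on the right.

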